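# Empty a topping shaker and put it with the dishes

### The job

The topping shaker with the pink perforated cap needs washing, but a few chocolate balls too big for its holes are left inside. Unscrew the cap, pour all the balls into the steel pan of chocolate balls so that none stands above the pan's rim, and put the cap flat and the empty shaker on its side in the sheet pan that holds the used spoon. Set the shaker and cap down gently and leave the other things as they are.

Things in the scene. Friction and masses are not known exactly. Their poses are not given: they have to be found in the camera images.
- shaker: Topping shaker to empty, 0.25 to 0.4 kg: clear jar, square body 60 x 60 x 96 mm, then a round neck 48 mm wide up to the mouth at 124 mm. Round bore 42 mm wide, 119 mm deep, no lip. Origin: centre of its underside, z along its axis to the mouth, x and y square to its flats. It starts in either pocket of the rack, leaning with it, its x along the rack's x.
- shaker_mouth (a point): Centre of the shaker's mouth, on its axis, 124 mm from its underside; axes as the shaker's. A ball rolls out once the bore points about 10 degrees or more below level.
- shaker_flats (a point): Point on the shaker's axis 72 mm from its underside, in the middle of the part of its flat sides that is bare above the pocket (42 to 96 mm); axes as the shaker's. The square pocket (1.5 mm play each side) keeps it from turning, but it draws out freely along its axis.
- cap: The shaker's pink perforated screw cap: round, 63 mm wide, 26 mm tall, 60 g. Origin: centre of its skirt's lower edge, z out through the perforated top. Screwed on, this lies on the shaker's axis 102 mm from the shaker's underside. Right-handed thread: it turns easily and does not rise; how far it is screwed on differs each time.
- cap_top (a point): Centre of the cap's perforated top; axes as the cap's. Seen from there the cap must turn 65 to 120 degrees anticlockwise before it lifts free; some 35 degrees later it meets a stop (pressed hard there, the lugs bind: back off a little). Pulled while the thread holds, the whole shaker rises with it, a load of 3 N or more; the freed cap alone weighs 0.6 N and comes off the neck after 22 mm.
- rack: Fixed dark steel stand with two square pockets side by side along its x (60 mm either side of its middle), leaning 30 degrees: their axis points to (0, -0.5, 0.866) in its frame. Base plate 244 x 150 x 4 mm; origin: centre of its underside. One pocket holds the shaker to empty, the other the spare shaker.
- pocket_left (a point): Centre of the outer underside of the pocket at the rack's x = -60 mm (y = 30, z = 34 mm); axes as the rack's (not leaning). Pocket 68 mm square outside, 63 mm inside, 44.5 mm tall along its leaning axis, floor 2.5 mm.
- pocket_right (a point): The same point of the pocket at the rack's x = +60 mm.
- spare: The spare shaker: same size, full of sprinkles, white cap, in the rack's other pocket. Leave it. Origin: centre of its underside, z along its axis.
- ball1: One of four loose chocolate balls, 24 mm in diameter, 10 g, at the start inside the shaker. Origin: its centre (it rolls, so its axes mean nothing).
- ball2: Second loose ball, as ball1.
- ball3: Third loose ball, as ball1.
- ball4: Fourth loose ball, as ball1.
- tub: The fixed steel pan to pour into: open box 110 mm (x) by 176 mm (y), 65 mm tall, walls 3.5 mm, origin under its centre. In it lies a bed of the same balls that stay put, their tops 40 mm above the table: one layer of poured balls stays below the rim, a second layer on it would stand above.
- tub_rim (a point): Centre of that pan's mouth at the height of its rim, 65 mm above the table; axes as the pan's. A flat flange runs round the rim, 125 x 196 mm over all.
- tray: Fixed aluminium sheet pan for the dishes, 330 mm (x) by 241 mm (y), rim 25 mm high, floor and walls 3 mm thick. Origin: centre of its underside. The used spoon lies in it along the x axis, within x = -120 to 120 mm and y = -120 to -55 mm; the rest is free.
- spoon: Used spoon with black handle, 190 mm long and 52 mm wide at its bowl, lying in the sheet pan; origin: under its middle, x along it. Leave it.
- cookie2: Cookie, 88 mm across, on the table just beyond the steel pan; origin under its centre. Leave it.
- disher: Cookie scoop with a blue handle, 200 mm long, on the table beyond the rack; origin under its bowl's centre. Leave it.
Things that resemble listed ones, but are neither listed nor needed, are in the scene too. Leave any blue look-alike of the shaker alone.

How it is judged:
On the way, in this order (a step that is already met when the one before it is completed fails the run):
1. the cap is off the shaker (distance between cap and shaker_mouth above 0.06 m), for 0.1 s.
2. all four balls lie in the pan of chocolate balls, none above its rim (x of ball1 in the frame of tub between -0.052 and 0.052 m and y of ball1 in the frame of tub between -0.086 and 0.086 m and z of ball1 in the frame of tub between 0.03 and 0.055 m and x of ball2 in the frame of tub between -0.052 and 0.052 m and y of ball2 in the frame of tub between -0.086 and 0.086 m and z of ball2 in the frame of tub between 0.03 and 0.055 m and x of ball3 in the frame of tub between -0.052 and 0.052 m and y of ball3 in the frame of tub between -0.086 and 0.086 m and z of ball3 in the frame of tub between 0.03 and 0.055 m and x of ball4 in the frame of tub between -0.052 and 0.052 m and y of ball4 in the frame of tub between -0.086 and 0.086 m and z of ball4 in the frame of tub between 0.03 and 0.055 m), for 0.2 s.
At the end, for the whole second after the job is handed in: All four balls lie inside the steel pan with their tops no more than about 2 mm above its rim; the shaker lies on its side (within 7 degrees of level) inside the sheet pan, on its floor; the cap lies flat in the sheet pan, either way up; all are at rest and let go (all of step 2 and x of shaker in the frame of tray between -0.162 and 0.162 m and y of shaker in the frame of tray between -0.118 and 0.118 m and x of shaker_mouth in the frame of tray between -0.162 and 0.162 m and y of shaker_mouth in the frame of tray between -0.118 and 0.118 m and z of each of shaker, shaker_mouth in the frame of tray below 0.045 m and x of cap in the frame of tray between -0.155 and 0.155 m and y of cap in the frame of tray between -0.11 and 0.11 m and z of cap in the frame of tray below 0.036 m and distance between cap and shaker_mouth above 0.03 m and linear speed of each of shaker, cap, ball1, ball2, ball3, ball4 below 0.03 m/s and angle between shaker's own z axis and vertical between 1.45 and 1.69 rad and (angle between cap's own z axis and vertical below 0.12 rad or angle between cap's own z axis and vertical above 3.02 rad)); the robot touches nothing.
It fails at once if the spare shaker is moved more than 25 mm or tipped out (distance of spare from where it was at the start of the episode above 0.025 m).
It fails at once if the spoon is moved more than 30 mm (distance of spoon from where it was at the start of the episode above 0.03 m).
It fails at once if the cookie or the scoop is moved more than 30 mm (distance of any of cookie2, disher from where it was at the start of the episode above 0.03 m).
It fails at once if the shaker or the cap is dropped or slammed into the sheet pan (more than 60 N) (contact force between any of shaker, cap and tray above 60 N).
It also fails if it takes over 64 s, if anything falls off the work surface, if the arm or the gripper's body presses on something with over 40 N, if the wrist force passes 120 N, or if a joint passes its speed limit or range.

### The arm

A 6-joint arm with a two-finger parallel gripper is mounted at the origin on the work surface. World frame = base frame: x ahead of the robot, y to its left, z up, the work surface at z = 0. Lengths are in m, angles in rad, forces in N, time in s.
With the tool pointing down it reaches from about 0.25 to 0.725 m from the base axis. Payload 4 kg.
Tool frame: the origin (TCP) lies at the very end of the fingers, on their centre line; the grasp point (between the pads) lies 19 mm behind it; z points along the fingers, y is the line along which they close (so a half turn about z gives the same grasp; the last joint's range is limited). The gripper opens to 85 mm and grips with 20 to 120 N. Pads are 22 mm wide; open, the fingers measure 114 mm over their backs; the gripper's body (76 mm by 85 mm) begins 54 mm behind the grasp point. The pads swing forward as they close: fully open they stand 13 mm farther back than shut.
Start: joints at [1.18, 0.241, 0.005, 1.335, 0, 1.571], TCP at [0.19, 0.462, 0.231] pointing down, gripper open.
Joint ranges: [-2.72, 2.72], [-1.05, 1.87], [-1.09, 1.28], [-1.99, 2.15], [-1.42, 1.44], [-3.14, 3.14]. Speed limits (rad/s): [2.79, 2.79, 3.14, 3.14, 3.14, 3.14].

### API

Orientations are given as a unit quaternion [x, y, z, w].
In Python, from workcell import bot, vision, workorder gives the robot as it stands.
- The arm moves only by the shell command python3 -m creep 'ROWS' [OPENING]. ROWS is JSON, a list of rows, each a list of 2 entries, a list of its own where there are three numbers: the shift along the tool's x, y, z in mm, then the turn, a rotation vector about the tool's x, y, z in rad. In form: [[[dx, dy, dz], [wx, wy, wz]], ...]. A call has 1 to 12 rows; each row shifts and turns the commanded pose from where the row before left it, along the tool's axes as they then stand; what a row does not reach is not made up. A row lasts 1/8 s, in which the tool goes at most 62.5 mm and 10.7 degrees, less where a joint would pass 70% of its speed; a pose out of reach is approached as far as the arm can. A call is refused whole if a number of a shift passes 62.5 or a number of a turn 0.188, either way. A call with a gripper value outside its range is refused whole. OPENING is the finger opening in mm, from 0 to 85.4, set as the call begins (- or left out, the last holds). The fingers move at their own pace and stop on an object; the grip force is fixed at half the most. Time passes only in rows, so rows that do not move let the fingers close. It gives the time, the measured TCP pose, the force, the opening and the grip force at its end, in the units of the state.
- bot.get_obs(): the state, without advancing time (a new reading comes with each control period).
- vision.camera(name): name is "side" or "top" or "wrist"; returns a dict with "image" (384x512x3 uint8, blue, green, red), "z_map" (384x512 float32, m along the optical axis (not along the pixel's ray), 0 where there is no reading), "K" (3x3 intrinsics, pixels), "rvec" (rotation vector, rad) and "tvec" (3), from world to camera coordinates, as OpenCV has them; the wrist camera has in their place "tool_from_camera" (4x4, takes a point from camera to tool coordinates, whose origin is the TCP and whose axes are the flange's). Camera axes: x right, y down, z forward; pixel columns grow to the right and rows downward; lengths in m; the calibration is good to about 2 mm. A picture is of the moment at which its call begins: read the wrist's pose just before it.
- workorder.job_done(): hands the job in; it is judged then, once.
Trained networks look in a picture, given as the dict that the camera call returned (one of the last four; its "shot" number tells which), for a name from the list of things; names that differ only in an ending like _2 or _b are one class to them, and where a whole thing is asked for, a point or a joint stands for the part that bears it (a point fixed in the world has none). Each returns a list of dicts, best first, with "score" (0 to 1); they miss things now and then, are a little off and sometimes report something else, mostly with a low value. They report only what shows in the picture. A call takes as long as a camera call. They do not tell look-alikes from the thing itself.
- vision.spot_in(picture, query): "position" ([column, row] in pixels, amid what is visible of it).
- vision.place_of(picture, query): "position" ([column, row] in pixels: a listed point, or the origin of a listed thing).
The state is a dict: "clock": time; "joint_pos": joint angles; "joint_vel": joint speeds; "tau": joint torques, N m; "eef_pos": TCP position; "tool_rot": TCP orientation; "ft_force": force on the tool from outside, world axes, zero at the start; "ft_torque": the same for the moment, N m; "grip_width": finger opening in m; "grasp_force": force on a finger pad.
Only numpy, scipy, OpenCV 4.12 (cv2) and the standard library are available. Lean on these libraries where they do the work, as an engineer would, in place of code of your own. Each camera call takes 0.05 s, during which the arm holds its last target. There are 200 camera calls.

## Working session

There is one attempt and no reset: what is moved stays moved. The work goes in short steps, Python scripts to look and compute and a shell command to move; the robot and the scene stay as the last step left them, time stands still between calls to the robot, and variables do not carry over. Pictures are saved under pics/ and viewed, at most 10 in all, crops included, and the job is handed in when it is done.

```bash
ls; mkdir -p pics; cat > h.py <<'E'
import numpy as np, cv2
from scipy.spatial.transform import Rotation as R
from workcell import bot, vision, workorder
def pts(c):
    K=c["K"];z=c["z_map"];v,u=np.mgrid[:z.shape[0],:z.shape[1]]
    P=np.stack([(u-K[0,2])*z/K[0,0],(v-K[1,2])*z/K[1,1],z],-1)
    if "rvec" in c:
        M=cv2.Rodrigues(np.array(c["rvec"],float))[0];return (P-np.array(c["tvec"]).ravel())@M
    o=c["_obs"];T=c["tool_from_camera"];P=P@T[:3,:3].T+T[:3,3]
    return P@R.from_quat(o["tool_rot"]).as_matrix().T+o["eef_pos"]
def cam(n):
    o=bot.get_obs();c=vision.camera(n);c["_obs"]=o;return c
E
python3 - <<'E'
from h import *
for n in("top","side"):
    c=cam(n);cv2.imwrite(f"pics/{n}0.png",c["image"]);P=pts(c);np.save(n+"0.npy",P)
    for q in["shaker","cap_top","cap","shaker_flats","rack","pocket_left","pocket_right","spare","tub_rim","tub","tray","spoon","cookie2","disher"]:
        for d in vision.place_of(c,q)[:2]:
            u,v=np.round(d["position"]).astype(int)
            p=P[v,u] if 0<=v<384 and 0<=u<512 else None
            print(n,q,round(d["score"],2),u,v,np.round(p,3))
E
```

```text
pics
top shaker 0.85 194 273 [0.272 0.225 0.034]
top shaker 0.78 162 203 [0.451 0.287 0.13 ]
top cap_top 0.74 176 196 [0.465 0.248 0.146]
top cap_top 0.31 279 173 [ 0.541 -0.011  0.027]
top cap 0.96 174 200 [0.455 0.251 0.151]
top shaker_flats 0.93 170 270 [0.282 0.283 0.06 ]
top shaker_flats 0.79 173 201 [0.452 0.253 0.152]
top rack 0.87 178 184 [0.522 0.28  0.005]
top pocket_left 0.81 163 205 [0.445 0.284 0.134]
top pocket_right 0.64 163 163 [0.556 0.29  0.122]
top tub_rim 0.75 279 172 [ 0.544 -0.012  0.029]
top tub_rim 0.7 162 209 [0.435 0.286 0.134]
top tub 0.85 278 176 [ 0.533 -0.008  0.027]
top tub 0.59 162 208 [0.438 0.286 0.132]
top tray 0.73 372 197 [ 0.47  -0.272  0.003]
top spoon 0.76 406 197 [ 0.468 -0.366  0.003]
top spoon 0.44 280 170 [ 0.548 -0.014  0.038]
top cookie2 0.95 304 116 [ 0.71  -0.089  0.021]
top disher 0.55 166 130 [0.687 0.32  0.002]
top disher 0.37 179 198 [0.46  0.241 0.143]
side shaker 0.87 160 215 [0.286 0.221 0.026]
side shaker 0.66 163 174 [0.411 0.448 0.03 ]
side cap_top 0.61 203 158 [0.453 0.252 0.149]
side cap 0.88 206 167 [0.444 0.222 0.133]
side cap 0.25 366 321 [ 0.453 -0.379  0.004]
side shaker_flats 0.83 201 171 [0.431 0.23  0.12 ]
side shaker_flats 0.64 179 166 [0.465 0.434 0.05 ]
side rack 0.84 218 189 [0.527 0.289 0.004]
side rack 0.55 366 319 [ 0.447 -0.381  0.015]
side pocket_left 0.56 199 183 [0.437 0.255 0.068]
side pocket_right 0.55 230 174 [0.548 0.248 0.07 ]
side spare 0.91 228 176 [0.547 0.258 0.059]
side tub_rim 0.76 280 210 [0.566 0.025 0.038]
side tub_rim 0.53 224 174 [0.545 0.279 0.059]
side tub 0.69 282 230 [ 0.485 -0.074  0.054]
side tub 0.37 206 165 [0.449 0.229 0.135]
side tray 0.78 336 292 [ 0.469 -0.281  0.003]
side tray 0.36 203 160 [0.447 0.243 0.147]
side spoon 0.61 367 319 [ 0.46  -0.376  0.002]
side disher 0.52 250 174 [0.668 0.298 0.016]
side disher 0.39 223 175 [0.546 0.286 0.052]
```

```bash
python3 -c "
import cv2
a=cv2.imread('pics/top0.png');b=cv2.imread('pics/side0.png')
cv2.imwrite('pics/t1.png',cv2.resize(a,(800,600)));
cv2.imwrite('pics/s1.png',cv2.resize(b[130:250,110:300],(798,504),interpolation=3))"
```

```text
(no output)
```

View pics/t1.png

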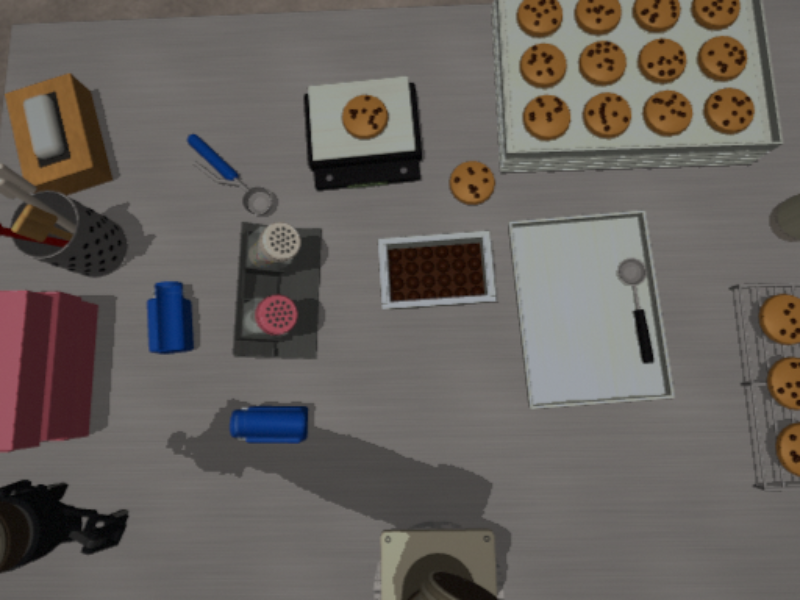

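View pics/s1.png

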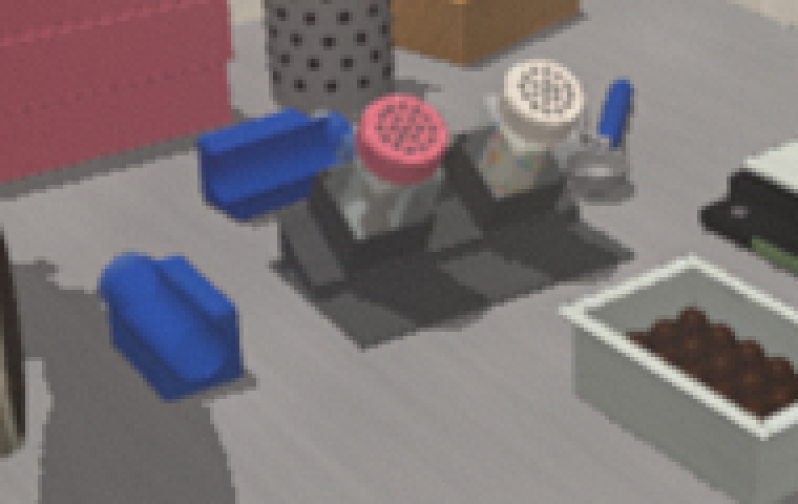

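The picture shows the pink-capped shaker at top px (177,201), in the rack's near pocket. The white-capped spare is at (179,156). The two blue look-alikes lie at (172,271) and (108,203). The tub is at (279,172), and the tray at (378,198) holds the spoon on its right. The enlarged side crop confirms that the pink perforated cap sits on the clear jar, the only thing that matches.

```bash
python3 - <<'E'
from h import *
from scipy.spatial import ConvexHull
for n in("top","side"):
    P=np.load(n+"0.npy");im=cv2.imread(f"pics/{n}0.png");hsv=cv2.cvtColor(im,cv2.COLOR_BGR2HSV).astype(int)
    H,S,V=hsv[...,0],hsv[...,1],hsv[...,2]
    box=lambda c,r:(np.abs(P[...,0]-c[0])<r)&(np.abs(P[...,1]-c[1])<r)&(P[...,2]>.09)
    for nm,m in(("pink",box((.45,.245),.07)&(S>90)&((H>165)|(H<5))),("white",box((.56,.24),.05)&(P[...,2]>.12))):
        p=P[m]; # top disc: plane RANSAC-ish around expected normal
        a=np.array([0,-.5,.866]); s=p@a; k=s>np.percentile(s,97)-.006
        for _ in range(4):
            q=p[k];c=q.mean(0);nn=np.linalg.svd(q-c)[2][2];nn*=np.sign(nn[2]);k=np.abs((p-c)@nn)<.003
        # centre: min enclosing circle in plane
        e1=np.cross(nn,[0,1,0]);e1/=np.linalg.norm(e1);e2=np.cross(nn,e1)
        uv=np.stack([(q-c)@e1,(q-c)@e2],-1).astype(np.float32);cc,r=cv2.minEnclosingCircle(uv)
        print(n,nm,k.sum(),"axis",nn.round(3),"mean",c.round(4),"ctr",(c+cc[0]*e1+cc[1]*e2).round(4),"r",round(r,4))
P=np.load("top0.npy")
def rect(nm,c,rx,ry,z0,z1):
    m=(np.abs(P[...,0]-c[0])<rx)&(np.abs(P[...,1]-c[1])<ry)&(P[...,2]>z0)&(P[...,2]<z1)
    r=cv2.minAreaRect(P[m][:,:2].astype(np.float32));print(nm,m.sum(),np.round(r[0],4),np.round(r[1],4),round(r[2],2),"z",np.median(P[m][:,2]).round(4))
rect("tub",(.54,-.01),.1,.13,.059,.072)
rect("tray",(.47,-.3),.2,.16,.019,.03)
im=cv2.imread("pics/top0.png")
m=(np.abs(P[...,0]-.51)<.15)&(np.abs(P[...,1]-.24)<.11)&(P[...,2]>.0025)&(P[...,2]<.02)&(im.max(-1)<75)
print("rack");r=cv2.minAreaRect(P[m][:,:2].astype(np.float32));print(r,m.sum())
E
```

```text
top pink 393 axis [-0.033 -0.517  0.855] mean [0.4532 0.2446 0.1462] ctr [0.4534 0.2438 0.1457] r 0.031
top white 436 axis [-0.034 -0.532  0.846] mean [0.5728 0.2407 0.1466] ctr [0.5727 0.2399 0.1461] r 0.0315
side pink 200 axis [-0.017 -0.526  0.85 ] mean [0.4539 0.238  0.1432] ctr [0.4542 0.2392 0.1439] r 0.0316
side white 190 axis [-0.016 -0.54   0.841] mean [0.5735 0.2338 0.1437] ctr [0.573  0.2351 0.1446] r 0.0316
tub 997 [ 0.5361 -0.0091] [0.1257 0.196 ] 2.61 z 0.0652
tray 1218 [ 0.4699 -0.2766] [0.3366 0.2477] 3.29 z 0.026
rack
((0.5231618881225586, 0.26284918189048767), (0.12404628843069077, 0.264139324426651), 85.5125732421875) 1433
```

```bash
cat >> h.py <<'E'
psi=np.radians(-2.8)
a=np.array([.5*np.sin(psi),-.5*np.cos(psi),.866]); xr=np.array([np.cos(psi),np.sin(psi),0])
C=np.array([.4537,.2418,.1463])   # cap top
S=lambda s:C+(s-.128)*a           # point on shaker axis, s from underside
def plan(p,Rt,first="t"):
    o=bot.get_obs();R0=R.from_quat(o["tool_rot"]);dp=np.array(p)-o["eef_pos"]
    rv=(R0.inv()*Rt).as_rotvec()
    d0=R0.inv().apply(dp)*1e3;d1=Rt.inv().apply(dp)*1e3
    nr=int(np.ceil(np.abs(rv).max()/.18));nt=int(np.ceil(np.linalg.norm(dp)/.055))
    print("j",np.round(o["joint_pos"],2),"t",round(o["clock"],2),"F",np.round(o["ft_force"],1))
    print("shift before turn",d0.round(1),"| after turn",d1.round(1),"rows",nt,"| turn",rv.round(3),"rows",nr, "per row",(rv/max(nr,1)).round(4))
def mk(z,y):
    z=np.array(z,float);z/=np.linalg.norm(z);y=np.array(y,float);y=y-(y@z)*z;y/=np.linalg.norm(y)
    return R.from_matrix(np.stack([np.cross(y,z),y,z],1))
def tilt(z):  # least turn of the present tool to point along z
    R0=R.from_quat(bot.get_obs()["tool_rot"]);z0=R0.as_matrix()[:,2];z=np.array(z)/np.linalg.norm(z)
    c=np.cross(z0,z);s=np.linalg.norm(c)
    return R.from_rotvec(c/max(s,1e-9)*np.arctan2(s,z0@z))*R0
E
python3 - <<'E'
from h import *
print(R.from_quat(bot.get_obs()["tool_rot"]).as_matrix().round(2),[x for x in dir(bot) if x[0]!='_'])
plan(S(.18),tilt(-a))
E
```

```text
[[-0.92  0.38 -0.  ]
 [ 0.38  0.92  0.  ]
 [ 0.    0.   -1.  ]] ['Unreachable', 'get_obs']
j [1.18 0.24 0.01 1.34 0.   1.57] t 1.5 F [-0.4 -0.1 -0.2]
shift before turn [-336.1 -128.1   40. ] | after turn [-332.3 -117.5  -82.1] rows 7 | turn [-0.493  0.176 -0.   ] rows 3 per row [-0.1644  0.0585 -0.    ]
```

```bash
python3 -m creep '[[[-42,-16,5],[0,0,0]],[[-42,-16,5],[0,0,0]],[[-42,-16,5],[0,0,0]],[[-42,-16,5],[0,0,0]],[[-42,-16,5],[0,0,0]],[[-42,-16,5],[0,0,0]],[[-42,-16,5],[0,0,0]],[[-42,-16,5],[0,0,0]],[[0,0,0],[-0.164,0.058,0]],[[0,0,0],[-0.164,0.058,0]],[[0,0,0],[-0.164,0.058,0]],[[0,0,0],[0,0,0]]]' 85
python3 - <<'E'
from h import *
plan(S(.18),tilt(-a)); plan(S(.096),tilt(-a))
c=cam("wrist");cv2.imwrite("pics/w1.png",c["image"]);P=pts(c)
hsv=cv2.cvtColor(c["image"],cv2.COLOR_BGR2HSV).astype(int);H,s=hsv[...,0],hsv[...,1]
m=(s>90)&((H>165)|(H<5))&(np.linalg.norm(P-C,axis=-1)<.05)
p=P[m];print(m.sum());q=p[np.abs((p-C)@a-np.percentile((p-C)@a,80))<.004]
c0=q.mean(0);n=np.linalg.svd(q-c0)[2][2];n*=np.sign(n[2]);print("plane",n.round(3),"mean",c0.round(4),"expected",C)
e1=np.cross(n,[0,1,0]);e1/=np.linalg.norm(e1);e2=np.cross(n,e1)
cc,r=cv2.minEnclosingCircle(np.stack([(q-c0)@e1,(q-c0)@e2],-1).astype(np.float32));print((c0+cc[0]*e1+cc[1]*e2).round(4),r)
E
```

```text
clock: 3.0
eef_pos: [0.4516, 0.2134, 0.1899]
tool_rot: [0.191, 0.947, 0.254, -0.038]
ft_force: [0.3, -0.3, -0.7]
grip_width: 0.085
grasp_force: 0.0
j [ 0.14  0.18 -0.3   0.99  0.51  0.57] t 3.0 F [ 0.3 -0.3 -0.7]
shift before turn [ 0.4  2.9 -0. ] | after turn [ 0.4  2.9 -0. ] rows 1 | turn [-0.003  0.002  0.   ] rows 1 per row [-0.0031  0.0017  0.    ]
j [ 0.14  0.18 -0.3   0.99  0.51  0.57] t 3.0 F [ 0.3 -0.3 -0.7]
shift before turn [ 0.5  3.2 84. ] | after turn [ 0.4  2.9 84. ] rows 2 | turn [-0.003  0.002  0.   ] rows 1 per row [-0.0031  0.0017  0.    ]
6278
plane [-0.027 -0.526  0.85 ] mean [0.4519 0.2449 0.1448] expected [0.4537 0.2418 0.1463]
[0.4538 0.2442 0.1445] 0.031321875751018524
```

```bash
cat >> h.py <<'E'
a=np.array([-.026,-.518,.855]);a/=np.linalg.norm(a);C=np.array([.4538,.2437,.1452])
E
python3 - <<'E'
from h import *
plan(S(.096),tilt(-a))
E
```

```text
j [ 0.14  0.18 -0.3   0.99  0.51  0.57] t 3.05 F [0.4 0.4 0.6]
shift before turn [ 1.2  3.3 86. ] | after turn [ 0.4  1.2 86.1] rows 2 | turn [-0.024  0.009 -0.   ] rows 1 per row [-0.0237  0.0091 -0.    ]
```

```bash
python3 -m creep '[[[0,0,0],[-0.024,0.009,0]],[[0.4,1.2,26],[0,0,0]],[[0,0,20],[0,0,0]],[[0,0,20],[0,0,0]],[[0,0,10],[0,0,0]],[[0,0,10],[0,0,0]],[[0,0,0],[0,0,0]]]'
python3 -m creep '[[[0,0,0],[0,0,0]],[[0,0,0],[0,0,0]],[[0,0,0],[0,0,0]],[[0,0,0],[0,0,0]],[[0,0,0],[0,0,0]],[[0,0,0],[0,0,0]]]' 40
```

```text
clock: 3.92
eef_pos: [0.4543, 0.2622, 0.1182]
tool_rot: [0.186, 0.945, 0.267, -0.04]
ft_force: [-0.5, -0.6, 0.0]
grip_width: 0.0851
grasp_force: 0.0
clock: 4.68
eef_pos: [0.4553, 0.2615, 0.1196]
tool_rot: [0.187, 0.944, 0.268, -0.038]
ft_force: [-2.3, -2.7, 6.9]
grip_width: 0.0622
grasp_force: 64.4
```

```bash
python3 -m creep '[[[0,0,0],[0,0,-0.17]],[[0,0,0],[0,0,-0.17]],[[0,0,0],[0,0,-0.17]],[[0,0,0],[0,0,-0.17]],[[0,0,0],[0,0,-0.17]],[[0,0,0],[0,0,-0.17]],[[0,0,0],[0,0,-0.17]],[[0,0,0],[0,0,-0.17]],[[0,0,0],[0,0,-0.17]],[[0,0,0],[0,0,-0.17]],[[0,0,0],[0,0,0]],[[0,0,0],[0,0,0]]]'
python3 -c "
from h import *
o=bot.get_obs();print(o['joint_pos'],o['ft_force'],o['ft_torque'])"
```

```text
clock: 6.18
eef_pos: [0.4554, 0.2616, 0.1193]
tool_rot: [-0.585, 0.764, 0.206, 0.176]
ft_force: [-1.3, -2.6, 6.2]
grip_width: 0.0622
grasp_force: 64.5
[ 0.228016    0.26888306 -0.40474512  0.72938224  0.52424569 -1.03339154] [-1.29625171 -2.59831367  6.21645201] [-0.49591902  0.20633108  0.11230652]
```

```bash
python3 -m creep '[[[0,0,-3],[0,0,0]],[[0,0,-3],[0,0,0]],[[0,0,-2],[0,0,0]],[[0,0,0],[0,0,0]],[[0,0,0],[0,0,0]]]'
```

```text
clock: 6.8
eef_pos: [0.4544, 0.2576, 0.1252]
tool_rot: [-0.586, 0.764, 0.206, 0.175]
ft_force: [-0.0, 0.0, -0.4]
grip_width: 0.0621
grasp_force: 65.2
```

```bash
python3 -m creep '[[[0,0,-5],[0,0,0]],[[0,0,-5],[0,0,0]],[[0,0,0],[0,0,0]],[[0,0,0],[0,0,0]]]'
python3 - <<'E'
from h import *
c=cam("side");cv2.imwrite("pics/s2.png",cv2.resize(c["image"][110:240,130:290],(800,600),interpolation=3))
E
```

```text
clock: 7.3
eef_pos: [0.4543, 0.2523, 0.134]
tool_rot: [-0.586, 0.764, 0.206, 0.175]
ft_force: [0.8, 0.3, -0.5]
grip_width: 0.0622
grasp_force: 65.2
```

View pics/s2.png

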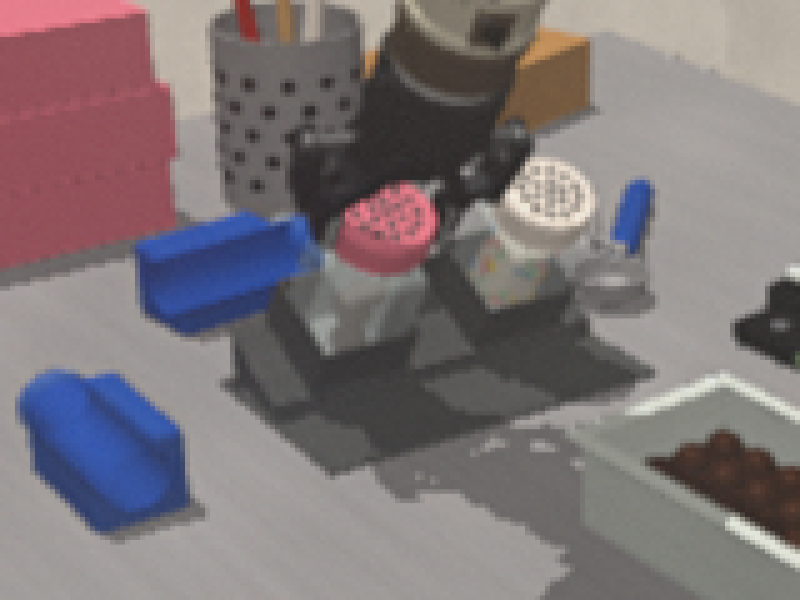

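```bash
python3 -m creep '[[[0,0,-10],[0,0,0]],[[0,0,-20],[0,0,0]],[[0,0,-30],[0,0,0]],[[0,0,-30],[0,0,0]],[[0,0,0],[0,0,0]]]'
cat >> h.py <<'E'
ty=np.radians(3.3)
def tray(x,y,z):return np.array([.47+x*np.cos(ty)-y*np.sin(ty),-.277+x*np.sin(ty)+y*np.cos(ty),z])
E
python3 - <<'E'
from h import *
plan(tray(.095,.04,.06),tilt([0,0,-1]))
E
```

```text
clock: 7.98
eef_pos: [0.4537, 0.205, 0.2133]
tool_rot: [-0.586, 0.764, 0.205, 0.177]
ft_force: [-0.3, 0.4, -0.9]
grip_width: 0.0621
grasp_force: 65.4
j [ 0.11  0.16 -0.27  1.04  0.54 -1.18] t 7.97 F [-0.3  0.4 -0.9]
shift before turn [ 410.1 -221.6  -93. ] | after turn [ 393.5 -218.2  153.3] rows 9 | turn [ 0.11   0.537 -0.   ] rows 3 per row [ 0.0367  0.1791 -0.    ]
```

```bash
python3 -m creep '[[[0,0,0],[0.037,0.179,0]],[[0,0,0],[0.037,0.179,0]],[[0,0,0],[0.037,0.179,0]],[[49,-27,0],[0,0,0]],[[49,-27,0],[0,0,0]],[[49,-27,0],[0,0,0]],[[49,-27,0],[0,0,0]],[[49,-27,0],[0,0,0]],[[49,-27,0],[0,0,0]],[[49,-27,0],[0,0,0]],[[50,-28,0],[0,0,0]],[[0,0,0],[0,0,0]]]'
python3 - <<'E'
from h import *
plan(tray(.095,.04,.02),tilt([0,0,-1]))
E
```

```text
clock: 9.48
eef_pos: [0.5604, -0.2334, 0.2082]
tool_rot: [-0.607, 0.794, 0.002, -0.002]
ft_force: [0.1, 0.2, -1.1]
grip_width: 0.0622
grasp_force: 65.5
j [-0.39  0.47  0.28  1.38 -0.   -1.7 ] t 9.47 F [ 0.1  0.2 -1.1]
shift before turn [ -2.7  -2.6 188.2] | after turn [ -2.3  -1.6 188.2] rows 4 | turn [ 0.006 -0.002  0.   ] rows 1 per row [ 0.0055 -0.0017  0.    ]
```

```bash
python3 -m creep '[[[-1,-1,50],[0.005,-0.002,0]],[[-1,-1,50],[0,0,0]],[[0,0,40],[0,0,0]],[[0,0,30],[0,0,0]],[[0,0,18],[0,0,0]],[[0,0,6],[0,0,0]],[[0,0,2],[0,0,0]],[[0,0,0],[0,0,0]]]'
python3 -m creep '[[[0,0,2],[0,0,0]],[[0,0,2],[0,0,0]],[[0,0,1],[0,0,0]],[[0,0,0],[0,0,0]],[[0,0,0],[0,0,0]]]'
```

```text
clock: 10.48
eef_pos: [0.5635, -0.2285, 0.0154]
tool_rot: [-0.609, 0.793, -0.001, 0.001]
ft_force: [0.3, -0.1, 0.1]
grip_width: 0.0619
grasp_force: 65.5
clock: 11.1
eef_pos: [0.5628, -0.2287, 0.0096]
tool_rot: [-0.609, 0.793, -0.0, 0.001]
ft_force: [-0.5, -0.3, -0.6]
grip_width: 0.0621
grasp_force: 65.5
```

```bash
python3 -m creep '[[[0,0,2],[0,0,0]],[[0,0,2],[0,0,0]],[[0,0,2],[0,0,0]],[[0,0,0],[0,0,0]],[[0,0,0],[0,0,0]]]'
python3 -m creep '[[[0,0,1],[0,0,0]],[[0,0,1],[0,0,0]],[[0,0,0],[0,0,0]],[[0,0,0],[0,0,0]]]'
```

```text
clock: 11.72
eef_pos: [0.5629, -0.2287, 0.0036]
tool_rot: [-0.609, 0.793, -0.0, 0.001]
ft_force: [0.9, -1.0, -1.1]
grip_width: 0.0626
grasp_force: 65.5
clock: 12.22
eef_pos: [0.5628, -0.2286, 0.0016]
tool_rot: [-0.609, 0.793, -0.0, 0.001]
ft_force: [-0.2, -0.2, -0.3]
grip_width: 0.0622
grasp_force: 65.5
```

```bash
python3 -m creep '[[[0,0,1],[0,0,0]],[[0,0,1],[0,0,0]],[[0,0,1],[0,0,0]],[[0,0,1],[0,0,0]],[[0,0,0],[0,0,0]]]'
```

```text
clock: 12.85
eef_pos: [0.5628, -0.2286, -0.0023]
tool_rot: [-0.609, 0.793, -0.0, 0.0]
ft_force: [-0.7, -0.7, 1.0]
grip_width: 0.0621
grasp_force: 65.6
```

```bash
python3 -m creep '[[[0,0,0.5],[0,0,0]],[[0,0,0],[0,0,0]],[[0,0,0],[0,0,0]]]'
python3 -m creep '[[[0,0,0],[0,0,0]],[[0,0,0],[0,0,0]],[[0,0,0],[0,0,0]],[[0,0,0],[0,0,0]],[[0,0,-10],[0,0,0]],[[0,0,-40],[0,0,0]],[[0,0,-50],[0,0,0]],[[0,0,-50],[0,0,0]],[[0,0,-50],[0,0,0]],[[0,0,0],[0,0,0]]]' 85
python3 - <<'E'
from h import *
c=cam("top");cv2.imwrite("pics/top2.png",c["image"]);P=pts(c);np.save("top2.npy",P)
c=cam("wrist");cv2.imwrite("pics/w2.png",c["image"]);Q=pts(c)
hsv=cv2.cvtColor(c["image"],cv2.COLOR_BGR2HSV).astype(int);m=(hsv[...,1]>90)&((hsv[...,0]>165)|(hsv[...,0]<5))&(Q[...,2]>.015)
q=Q[m];print(m.sum(),q.mean(0),np.linalg.svd(q-q.mean(0),full_matrices=False)[2][2],np.percentile(q[:,2],[5,50,95]))
def fk(z,phi): pass
# shaker grasp: tool z = cos(th) xr - sin(th) a
for th in(20,30,40):
    t=np.radians(th);z=np.cos(t)*xr-np.sin(t)*a;n=np.cross(a,xr)
    print(th,z.round(3),"y",n.round(3),"grasp pt",S(.08).round(3))
plan(S(.08),mk(z,n));plan(S(.08),mk(z,-n))
E
```

```text
clock: 13.22
eef_pos: [0.5628, -0.2287, -0.0024]
tool_rot: [-0.609, 0.793, -0.0, 0.001]
ft_force: [-2.3, -0.0, 5.5]
grip_width: 0.0623
grasp_force: 67.3
clock: 14.48
eef_pos: [0.5655, -0.2298, 0.2037]
tool_rot: [-0.609, 0.793, -0.006, 0.004]
ft_force: [-0.0, 0.4, -0.9]
grip_width: 0.0854
grasp_force: 0.0
674 [ 0.5574185  -0.23836479  0.04269018] [-0.97065114 -0.23559385 -0.04828979] [0.02277469 0.0277374  0.23198532]
20 [ 0.947  0.131 -0.292] y [0.042 0.854 0.519] grasp pt [0.455 0.269 0.104]
30 [ 0.878  0.217 -0.427] y [0.042 0.854 0.519] grasp pt [0.455 0.269 0.104]
40 [ 0.782  0.296 -0.55 ] y [0.042 0.854 0.519] grasp pt [0.455 0.269 0.104]
j [-0.39  0.47  0.25  1.35  0.   -1.7 ] t 14.57 F [ 0.3  0.2 -0.2]
shift before turn [-452.8  232.5   93.3] | after turn [341.8 371.4 114.3] rows 10 | turn [ 0.15  -1.084  1.474] rows 9 per row [ 0.0167 -0.1204  0.1638]
j [-0.39  0.47  0.25  1.35  0.   -1.7 ] t 14.57 F [ 0.3  0.2 -0.2]
shift before turn [-452.8  232.5   93.3] | after turn [-341.8 -371.4  114.3] rows 10 | turn [ 1.07   0.149 -1.387] rows 8 per row [ 0.1338  0.0186 -0.1733]
```

```bash
cat > ik.py <<'E'
from h import *
from scipy.optimize import least_squares
LIM=np.array([[-2.72,2.72],[-1.05,1.87],[-1.09,1.28],[-1.99,2.15],[-1.42,1.44],[-3.14,3.14]])
T0=R.from_matrix(np.array([[0,0,1],[0,1,0],[-1,0,0]]).astype(float)) # tool z -> x fwd
def fk(q,k,s=None):
    r0,h,L1,a1,L2,a2,d4,dT,g=k
    d=lambda p:np.array([np.cos(p),0,-np.sin(p)])
    p=q[1]-q[2]+q[3]
    Rw=R.from_euler("z",q[0])*R.from_euler("y",p)
    R5=Rw*R.from_euler("z",SG[0]*q[4])
    pos=R.from_euler("z",q[0]).apply(np.array([r0,0,h])+L1*d(a1+q[1])+L2*d(a2+q[1]-q[2])+d4*d(p))+R5.apply([dT,0,0])
    return pos,R5*R.from_euler("x",SG[1]*q[5]+g)*T0
SG=[1,1]
D=[([1.18,.241,.005,1.335,0,1.571],(.19,.462,.231),None),
([.14,.18,-.3,.99,.51,.57],(.4516,.2134,.1899),[.191,.947,.254,-.038]),
([.228016,.268883,-.404745,.729382,.524246,-1.033392],(.4554,.2616,.1193),[-.585,.764,.206,.176]),
([.11,.16,-.27,1.04,.54,-1.18],(.4537,.205,.2133),[-.586,.764,.205,.177]),
([-.39,.47,.28,1.38,0,-1.7],(.5604,-.2334,.2082),[-.607,.794,.002,-.002]),
([-.39,.47,.25,1.35,0,-1.7],(.5655,-.2298,.2037),[-.609,.793,-.006,.004])]
k0=np.array([0,.15,.3,-1.6,.3,0,.07,.2,0])
w=np.array([.02,.05,.05,.3,.05,.3,.03,.05,4])
def fit():
    best=None
    for s in((1,1),(1,-1),(-1,1),(-1,-1)):
        SG[:]=s
        for g in(0,1.57,3.14,-1.57):
            x0=k0.copy();x0[8]=g
            def f(k):
                e=list((k-k0)/w*.3)
                for q,p,o in D:
                    P,Ro=fk(q,k);e+=list((P-p)/.003)
                    if o is not None:e+=list((Ro.inv()*R.from_quat(o)).as_rotvec()/.02)
                return e
            r=least_squares(f,x0)
            if best is None or r.cost<best[0]:best=(r.cost,s,r.x,max(np.linalg.norm(fk(q,r.x)[0]-p) for q,p,o in D))
    SG[:]=best[1];return best
def ik(p,Rt,k,n=12):
    best=None;rng=np.random.default_rng(0)
    for i in range(n):
        x0=rng.uniform(LIM[:,0],LIM[:,1])*.6
        def f(q):
            P,Ro=fk(q,k);return np.r_[(P-p)/.01,(Ro.inv()*Rt).as_rotvec()/.05]
        r=least_squares(f,x0,bounds=(LIM[:,0],LIM[:,1]),max_nfev=80)
        if best is None or r.cost<best[0]-1e-3:best=(r.cost,r.x)
        if best[0]<1e-3:break
    return best
E
python3 - <<'E'
import ik;from ik import *
o=bot.get_obs();D.append((list(o["joint_pos"]),o["eef_pos"],o["tool_rot"]))
b=fit();k=b[2];print(b[0],b[1],k.round(3),b[3])
np.savez("k.npz",k=k,s=b[1])
n=np.cross(a,xr)
for th in(10,20,30,40):
    t=np.radians(th);z=np.cos(t)*xr-np.sin(t)*a
    for sg in(1,-1):
        Rt=mk(z,sg*n)
        for nm,off in(("grasp",0),("pre",-.09)):
            c=ik(S(.078)+(.015+off)*z,Rt,k);print(th,sg,nm,c[0].round(3),c[1].round(2))
E
```

```text
4.8965677044308995 (1, 1) [ 1.100e-02  1.560e-01  4.920e-01 -1.577e+00  3.800e-01 -7.700e-02
  4.100e-02  3.020e-01  1.000e-03] 0.0056761862975236495
10 1 grasp 0.008 [ 0.99  0.71 -1.09 -1.55 -0.93  0.76]
10 1 pre 2.142 [ 1.29  0.57 -1.09 -1.   -1.27  1.17]
10 -1 grasp 0.008 [ 0.99  0.71 -1.09 -1.55 -0.93 -2.39]
10 -1 pre 2.142 [ 1.29  0.57 -1.09 -1.   -1.27 -1.98]
20 1 grasp 0.168 [ 0.91  0.51 -1.09 -1.17 -0.75  0.87]
20 1 pre 3.191 [ 1.19  0.29 -1.09 -0.64 -1.03  1.21]
20 -1 grasp 0.168 [ 0.91  0.51 -1.09 -1.17 -0.75 -2.27]
20 -1 pre 3.191 [ 1.19  0.29 -1.09 -0.64 -1.03 -1.94]
30 1 grasp 0.004 [ 0.8   0.36 -1.09 -0.94 -0.5   0.87]
30 1 pre 1.921 [ 1.01  0.06 -1.09 -0.46 -0.7   1.07]
30 -1 grasp 0.004 [ 0.8   0.36 -1.09 -0.94 -0.5  -2.27]
30 -1 pre 1.921 [ 1.01  0.06 -1.09 -0.46 -0.7  -2.07]
40 1 grasp 0.0 [ 0.68  0.23 -1.04 -0.66 -0.26  0.85]
40 1 pre 0.07 [ 0.78 -0.07 -1.09 -0.38 -0.35  0.91]
40 -1 grasp 0.0 [ 0.68  0.23 -1.04 -0.66 -0.26 -2.3 ]
40 -1 pre 0.07 [ 0.78 -0.07 -1.09 -0.38 -0.35 -2.23]
```

```bash
cat >> ik.py <<'E'
f_=np.load("k.npz") if __import__("os").path.exists("k.npz") else None
if f_ is not None: K_=f_["k"];SG[:]=f_["s"]
def rel(th,sg,sT=.074,d=.013):
    t=np.radians(th);z=np.array([np.cos(t),0,-np.sin(t)])
    return np.array([0,0,sT])+d*z, mk(z,[0,sg,0])
def sh(ax,rho):  # shaker rot with axis ax; rho=0: its x straight down as far as possible
    ax=np.array(ax)/np.linalg.norm(ax);x=np.array([0,0,-1.]);x=x-(x@ax)*ax;x/=np.linalg.norm(x)
    return R.from_matrix(np.stack([x,np.cross(ax,x),ax],1))*R.from_euler("z",rho)
def tcp(pS,Rs,th,sg):
    p,Rr=rel(th,sg);return pS+Rs.apply(p),Rs*Rr
E
python3 - <<'E'
from ik import *
xx=xr-(xr@a)*a;xx/=np.linalg.norm(xx)
Rs0=R.from_matrix(np.stack([xx,np.cross(a,xx),a],1))
sg=1
for th in(38,45):
    for up in(0,.07,.12):
        c=ik(*tcp(S(up),Rs0,th,sg),K_);print("grasp",th,up,c[0].round(3),c[1].round(2))
    for h in(180,160):
        hd=np.radians(h)+ty;ax=np.array([np.cos(hd),np.sin(hd),0])
        c=ik(*tcp(tray(-.02,.04,.035)-0*ax,sh(ax,0),th,sg),K_);print("lay",th,h,c[0].round(3),c[1].round(2))
    for h in(-90,90,180,-135,135):
        hr=np.radians(h+2.6)
        e=np.radians(35);ax=np.array([np.cos(hr)*np.cos(e),np.sin(hr)*np.cos(e),-np.sin(e)])
        M=np.array([.536,-.009,.105])-.03*np.array([np.cos(hr),np.sin(hr),0])
        for rho in(-120,-90,-60,-30,0,30,60,90,120):
            c=ik(*tcp(M-.124*ax,sh(ax,np.radians(rho)),th,sg),K_,6)
            if c[0]<.02:print("pour",th,h,rho,c[1].round(2))
E
```

```text
grasp 38 0 0.0 [ 0.71  0.26 -1.05 -0.73 -0.31  0.86]
grasp 38 0.07 0.0 [ 0.61  0.03 -1.02 -0.49 -0.23  0.8 ]
grasp 38 0.12 0.0 [ 0.53 -0.11 -0.98 -0.3  -0.16  0.76]
lay 38 180 0.0 [-0.91  0.24 -0.92 -0.    0.53  2.29]
lay 38 160 0.0 [-0.68  0.16 -1.07 -0.28  0.23  2.83]
pour 38 -90 -30 [-0.28  0.98  0.27  2.13  0.8   0.65]
pour 38 -90 0 [-0.37  0.77 -0.1   1.63  1.06  0.58]
pour 38 -90 30 [-0.44  0.62 -0.49  0.78  1.35  0.81]
pour 38 -90 60 [-0.43  0.81 -0.91 -1.82  1.29  2.46]
pour 38 90 -60 [ 0.35  0.81 -0.97 -1.85 -1.12 -2.42]
pour 38 90 -30 [ 0.4   0.56 -0.63  0.09 -1.35 -1.43]
pour 38 90 0 [ 0.36  0.72 -0.18  1.45 -1.14 -0.74]
pour 38 90 30 [ 0.28  0.95  0.2   2.05 -0.89 -0.7 ]
pour 38 180 -60 [-0.48  0.81 -0.7  -1.62  1.28 -2.25]
pour 38 180 -30 [-0.36  0.55 -0.91 -1.16  0.79 -2.93]
pour 38 180 0 [-0.06  0.44 -1.01 -1.15  0.1   3.11]
pour 38 180 30 [ 0.27  0.54 -0.96 -1.25 -0.63  2.86]
pour 38 180 60 [ 0.44  0.8  -0.78 -1.66 -1.14  2.28]
pour 38 -135 -30 [-0.43  0.71 -0.29  1.03  1.34  1.54]
pour 38 -135 0 [-0.38  0.49 -0.73 -0.5   1.11  2.47]
pour 38 -135 30 [-0.22  0.53 -1.02
[... 438 characters left out ...]
  0.31  2.8 ]
pour 45 -90 0 [-0.39  0.84 -0.09  1.81  1.11  0.36]
pour 45 -90 30 [-0.45  0.75 -0.41  1.34  1.41  0.22]
pour 45 90 0 [ 0.37  0.8  -0.17  1.66 -1.2  -0.48]
pour 45 90 30 [ 0.3   0.99  0.16  2.15 -0.95 -0.56]
pour 45 180 -60 [-0.46  0.89 -0.75 -1.93  1.15 -2.08]
pour 45 180 -30 [-0.34  0.66 -0.96 -1.49  0.74 -2.81]
pour 45 180 0 [-0.06  0.58 -1.06 -1.46  0.1   3.12]
pour 45 180 30 [ 0.25  0.66 -1.01 -1.56 -0.56  2.78]
pour 45 180 60 [ 0.41  0.89 -0.83 -1.93 -1.02  2.16]
pour 45 -135 0 [-0.4   0.59 -0.77 -0.87  1.19  2.68]
pour 45 -135 30 [-0.26  0.66 -1.02 -1.56  0.72  2.63]
pour 45 135 -30 [ 0.15  0.67 -1.06 -1.61 -0.53 -2.66]
pour 45 135 0 [ 0.34  0.58 -0.84 -1.07 -1.06 -2.83]
```

```bash
python3 - <<'E'
from ik import *
th=40;sg=1
for h in(-90,-100,-110,-120,-130):
    hr=np.radians(h+2.6)
    for rho in(-15,0,15,30,45):
        r=[]
        for el,mz in((0,.13),(35,.105)):
            e=np.radians(el);ax=np.array([np.cos(hr)*np.cos(e),np.sin(hr)*np.cos(e),-np.sin(e)])
            M=np.array([.536,-.009,mz])-.03*np.array([np.cos(hr),np.sin(hr),0])
            p,Rt=tcp(M-.124*ax,sh(ax,np.radians(rho)),th,sg);c=ik(p,Rt,K_,6);r.append(c)
        if max(c[0] for c in r)<.02:
            z=Rt.as_matrix()[:,2];mn=min(p[2]-t*z[2]-.045*np.sqrt(1-z[2]**2) for t in(.073,.2))
            print(h,rho,"z",z.round(2),"low",mn.round(3),r[0][1].round(2),r[1][1].round(2))
E
python3 - <<'E'
from ik import *
xx=xr-(xr@a)*a;xx/=np.linalg.norm(xx);Rs0=R.from_matrix(np.stack([xx,np.cross(a,xx),a],1))
plan(*tcp(S(.10),Rs0,40,1))
E
```

```text
-90 -15 z [-0.24  0.94 -0.24] low 0.104 [-0.19  0.61  0.04  1.43  0.62  1.3 ] [-0.34  0.89  0.09  1.93  0.94  0.56]
-90 0 z [-0.04  0.96 -0.26] low 0.106 [-0.21  0.49 -0.15  1.14  0.67  1.24] [-0.38  0.79 -0.09  1.68  1.08  0.52]
-90 15 z [ 0.15  0.96 -0.24] low 0.104 [-0.24  0.39 -0.34  0.83  0.74  1.2 ] [-0.42  0.71 -0.28  1.38  1.22  0.52]
-90 30 z [ 0.34  0.92 -0.17] low 0.1 [-0.27  0.32 -0.52  0.49  0.82  1.16] [-0.44  0.65 -0.47  0.91  1.37  0.68]
-100 -15 z [-0.07  0.97 -0.24] low 0.104 [-0.21  0.57 -0.03  1.3   0.68  1.47] [-0.37  0.83 -0.03  1.77  1.07  0.68]
-100 0 z [ 0.12  0.96 -0.26] low 0.106 [-0.21  0.45 -0.21  0.98  0.7   1.46] [-0.4   0.73 -0.22  1.41  1.2   0.75]
-100 15 z [ 0.32  0.92 -0.24] low 0.104 [-0.23  0.34 -0.41  0.64  0.72  1.45] [-0.42  0.63 -0.43  0.86  1.32  0.99]
-100 30 z [ 0.5   0.85 -0.17] low 0.1 [-0.24  0.28 -0.6   0.26  0.75  1.44] [-0.43  0.58 -0.68 -0.19  1.37  1.65]
-100 45 z [ 0.64  0.76 -0.08] low 0.093 [-0.25  0.27 -0.78 -0.18  0.78  1.45] [-0.42  0.67 -0.88 -1.29  1.27  2.27]
-110 -15 z [ 0.1   0.97 -0.24] low 0.104 [-0.22  0.53 -0.1   1.1
[... 1188 characters left out ...]
6  0.4   1.33  1.89]
-130 0 z [ 0.59  0.77 -0.26] low 0.106 [-0.19  0.33 -0.41  0.48  0.61  2.14] [-0.4   0.53 -0.68 -0.39  1.21  2.35]
-130 15 z [ 0.74  0.64 -0.24] low 0.104 [-0.14  0.24 -0.57  0.17  0.48  2.14] [-0.36  0.51 -0.86 -0.9   1.02  2.51]
-130 30 z [ 0.86  0.49 -0.17] low 0.1 [-0.07  0.2  -0.73 -0.16  0.33  2.1 ] [-0.28  0.57 -1.   -1.32  0.78  2.54]
-130 45 z [ 0.94  0.34 -0.08] low 0.093 [ 0.01  0.23 -0.88 -0.53  0.18  2.03] [-0.16  0.7  -1.09 -1.7   0.51  2.48]
j [-0.39  0.47  0.25  1.35  0.   -1.7 ] t 14.57 F [ 0.3  0.2 -0.2]
shift before turn [-411.4  213.3   20.2] | after turn [269.8 371.4  66.8] rows 9 | turn [ 0.151 -1.084  1.474] rows 9 per row [ 0.0167 -0.1205  0.1638]
```

```bash
python3 -m creep '[[[0,0,0],[0.017,-0.12,0.164]],[[0,0,0],[0.017,-0.12,0.164]],[[0,0,0],[0.017,-0.12,0.164]],[[0,0,0],[0.017,-0.12,0.164]],[[0,0,0],[0.017,-0.12,0.164]],[[0,0,0],[0.017,-0.12,0.164]],[[0,0,0],[0.017,-0.12,0.164]],[[0,0,0],[0.017,-0.12,0.164]],[[0,0,0],[0.017,-0.12,0.164]],[[0,0,0],[0,0,0]]]'
python3 - <<'E'
from ik import *
xx=xr-(xr@a)*a;xx/=np.linalg.norm(xx);Rs0=R.from_matrix(np.stack([xx,np.cross(a,xx),a],1))
plan(*tcp(S(.10),Rs0,40,1))
E
```

```text
clock: 15.82
eef_pos: [0.5588, -0.2258, 0.1925]
tool_rot: [0.073, 0.894, 0.221, 0.384]
ft_force: [-0.4, 0.4, -0.5]
grip_width: 0.0851
grasp_force: 0.0
j [-0.77  0.26 -0.44  0.43  0.84 -0.41] t 15.82 F [-0.4  0.4 -0.5]
shift before turn [211.2 398.   92.4] | after turn [262.2 372.1  66. ] rows 9 | turn [ 0.009 -0.097  0.112] rows 1 per row [ 0.009  -0.097   0.1123]
```

```bash
python3 -m creep '[[[0,0,0],[0.009,-0.097,0.112]],[[0,0,0],[0,0,0]],[[29,41,7],[0,0,0]],[[29,41,7],[0,0,0]],[[29,41,7],[0,0,0]],[[29,41,7],[0,0,0]],[[29,41,7],[0,0,0]],[[29,41,7],[0,0,0]],[[29,41,7],[0,0,0]],[[29,41,7],[0,0,0]],[[29,41,7],[0,0,0]],[[0,0,0],[0,0,0]]]'
python3 - <<'E'
from ik import *
xx=xr-(xr@a)*a;xx/=np.linalg.norm(xx);Rs0=R.from_matrix(np.stack([xx,np.cross(a,xx),a],1))
plan(*tcp(S(.10),Rs0,40,1));plan(*tcp(S(.0),Rs0,40,1))
E
```

```text
clock: 17.32
eef_pos: [0.4703, 0.2245, 0.1865]
tool_rot: [0.126, 0.872, 0.232, 0.412]
ft_force: [0.4, 0.2, -0.2]
grip_width: 0.0851
grasp_force: 0.0
j [ 0.52 -0.08 -1.06 -0.4  -0.12  0.74] t 17.32 F [ 0.4  0.2 -0.2]
shift before turn [10.4 -5.5 -1.1] | after turn [10.3 -5.7 -1.2] rows 1 | turn [ 0.003 -0.007  0.018] rows 1 per row [ 0.003  -0.0069  0.0185]
j [ 0.52 -0.08 -1.06 -0.4  -0.12  0.74] t 17.32 F [ 0.4  0.2 -0.2]
shift before turn [86.6 -4.3 63.7] | after turn [86.9 -5.7 63.1] rows 2 | turn [ 0.003 -0.007  0.018] rows 1 per row [ 0.003  -0.0069  0.0185]
```

```bash
python3 -m creep '[[[10,-5.6,-1],[0.003,-0.007,0.018]],[[0,0,0],[0,0,0]],[[19,0,16],[0,0,0]],[[19,0,16],[0,0,0]],[[19,0,16],[0,0,0]],[[10,0,8],[0,0,0]],[[9.6,0,8],[0,0,0]],[[0,0,0],[0,0,0]]]'
python3 - <<'E'
from ik import *
xx=xr-(xr@a)*a;xx/=np.linalg.norm(xx);Rs0=R.from_matrix(np.stack([xx,np.cross(a,xx),a],1))
plan(*tcp(S(.0),Rs0,40,1))
c=cam("side");cv2.imwrite("pics/s3.png",cv2.resize(c["image"][110:240,130:290],(800,600),interpolation=3))
E
```

```text
clock: 18.32
eef_pos: [0.4772, 0.2741, 0.0988]
tool_rot: [0.145, 0.873, 0.226, 0.408]
ft_force: [-0.2, -0.6, 0.3]
grip_width: 0.0847
grasp_force: 0.0
j [ 0.67  0.3  -1.09 -0.76 -0.27  0.86] t 18.32 F [-0.2 -0.6  0.3]
shift before turn [12.5 -3.1 -4.9] | after turn [12.5 -2.9 -5. ] rows 1 | turn [-0.025 -0.004 -0.012] rows 1 per row [-0.0248 -0.0042 -0.0122]
```

View pics/s3.png

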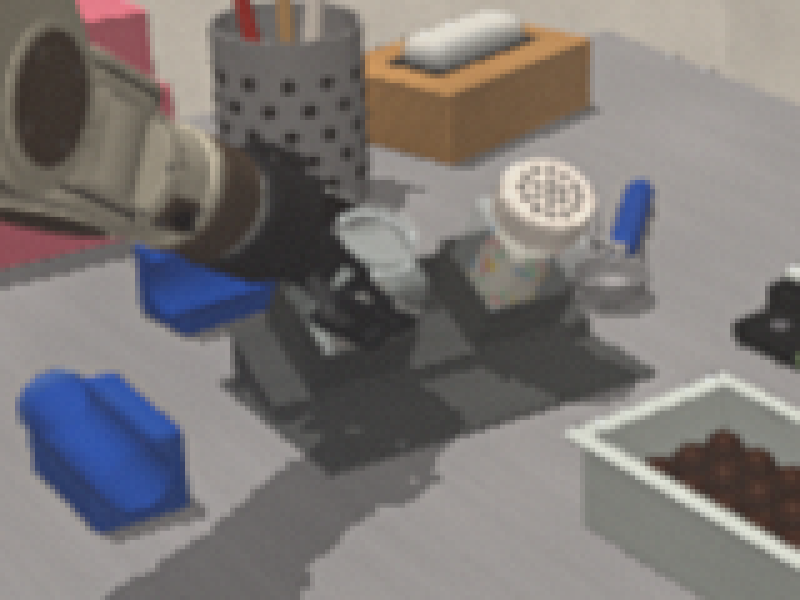

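```bash
python3 - <<'E'
from ik import *
xx=xr-(xr@a)*a;xx/=np.linalg.norm(xx);Rs0=R.from_matrix(np.stack([xx,np.cross(a,xx),a],1))
plan(*tcp(S(.0),Rs0,47,1))
E
```

```text
j [ 0.67  0.29 -1.09 -0.76 -0.27  0.86] t 18.38 F [-0.2  0.3 -1.1]
shift before turn [14.4 -3.6 -4.6] | after turn [14.9 -3.3 -3. ] rows 1 | turn [-0.023  0.119 -0.014] rows 1 per row [-0.0232  0.1185 -0.0139]
```

```bash
python3 -m creep '[[[0,0,-3],[-0.023,0.119,-0.014]],[[0,-3.3,0],[0,0,0]],[[5,0,0],[0,0,0]],[[5,0,0],[0,0,0]],[[0,0,0],[0,0,0]]]'
python3 - <<'E'
from ik import *
xx=xr-(xr@a)*a;xx/=np.linalg.norm(xx);Rs0=R.from_matrix(np.stack([xx,np.cross(a,xx),a],1))
plan(*tcp(S(.0),Rs0,47,1))
E
```

```text
clock: 19.0
eef_pos: [0.4654, 0.2765, 0.093]
tool_rot: [0.119, 0.894, 0.243, 0.358]
ft_force: [0.4, 0.1, 0.1]
grip_width: 0.0849
grasp_force: 0.0
j [ 0.59  0.23 -1.07 -0.62 -0.1   0.81] t 19.0 F [0.4 0.1 0.1]
shift before turn [ 1.9 -1.4  0.4] | after turn [ 1.9 -1.4  0.4] rows 1 | turn [ 0.002 -0.003  0.002] rows 1 per row [ 0.0024 -0.0031  0.0023]
```

Position good; close and lift along the shaker axis.

```bash
python3 -m creep '[[[2,-1.4,0],[0,0,0]],[[0,0,0],[0,0,0]],[[0,0,0],[0,0,0]],[[0,0,0],[0,0,0]],[[0,0,0],[0,0,0]],[[0,0,0],[0,0,0]]]' 40
python3 - <<'E'
from ik import *
print(R.from_quat(bot.get_obs()["tool_rot"]).inv().apply(a).round(3))
plan(*tcp(S(.08),R.from_matrix(np.eye(3)),47,1))
E
```

```text
clock: 19.75
eef_pos: [0.465, 0.2761, 0.0923]
tool_rot: [0.119, 0.893, 0.243, 0.359]
ft_force: [-0.6, 2.5, -1.8]
grip_width: 0.0595
grasp_force: 64.4
[-0.681  0.002 -0.733]
j [ 0.59  0.23 -1.07 -0.62 -0.1   0.81] t 19.75 F [-0.6  2.5 -1.8]
shift before turn [-46.6  33.3 -51.1] | after turn [-51.3  -7.5 -56.6] rows 2 | turn [ 0.37   0.013 -0.405] rows 3 per row [ 0.1234  0.0044 -0.1351]
```

```bash
python3 -m creep '[[[-3,0,-3.3],[0,0,0]],[[-7,0,-7.7],[0,0,0]],[[-14,0,-15],[0,0,0]],[[-14,0,-15],[0,0,0]],[[-14,0,-15],[0,0,0]],[[-14,0,-15],[0,0,0]],[[0,0,0],[0,0,0]],[[0,0,0],[0,0,0]]]'
python3 - <<'E'
from ik import *
# shaker pose held, taken from grasp
o=bot.get_obs();Rt=R.from_quat(o["tool_rot"])
xx=xr-(xr@a)*a;xx/=np.linalg.norm(xx);Rs0=R.from_matrix(np.stack([xx,np.cross(a,xx),a],1))
Rg=R.from_quat([.119,.893,.243,.359]);pg=np.array([.465,.2761,.0923])
Rr=Rs0.inv()*Rg;pr=Rs0.inv().apply(pg-S(0));np.savez("rel.npz",R=Rr.as_quat(),p=pr);print(pr.round(4))
hr=np.radians(-90+2.6)
def goal(el,mz,back=.03,h=hr,rho=0):
    e=np.radians(el);ax=np.array([np.cos(h)*np.cos(e),np.sin(h)*np.cos(e),-np.sin(e)])
    M=np.array([.536,-.009,mz])-back*np.array([np.cos(h),np.sin(h),0])
    Rs=sh(ax,np.radians(rho));return M-.124*ax+Rs.apply(pr),Rs*Rr
print("now axis",(Rt*Rr.inv()).apply([0,0,1]).round(2),o["eef_pos"],"mouth",(o["eef_pos"]+(Rt*Rr.inv()).apply(np.array([0,0,.124])-pr)).round(3))
for el,mz in((0,.14),(35,.105)):
    g=goal(el,mz);print(el,g[0].round(3),ik(*g,K_)[1].round(2));plan(*g)
    # axis elevation along the turn
    rv=(Rt.inv()*g[1]).as_rotvec()
    print([round(float(np.degrees(np.arcsin((Rt*R.from_rotvec(f*rv)*Rr.inv()).apply([0,0,1])[2])))) for f in np.linspace(0,1,7)])
E
```

```text
clock: 20.75
eef_pos: [0.462, 0.2248, 0.1741]
tool_rot: [0.12, 0.893, 0.242, 0.359]
ft_force: [-0.0, -0.6, -3.9]
grip_width: 0.0595
grasp_force: 66.9
[0.0096 0.0007 0.0657]
now axis [-0.03 -0.52  0.86] [0.46203514 0.22480118 0.17406415] mouth [0.451 0.195 0.224]
0 [0.533 0.079 0.13 ] [-0.26  0.52 -0.13  1.22  0.78  1.14]
j [ 0.45 -0.1  -1.01 -0.24  0.01  0.72] t 20.75 F [-0.  -0.6 -3.9]
shift before turn [ -81.5 -144.1   26.1] | after turn [-133.3   64.   -78.9] rows 4 | turn [0.399 0.856 1.5  ] rows 9 per row [0.0444 0.0951 0.1666]
[59, 50, 40, 30, 19, 9, 0]
35 [0.533 0.074 0.131] [-0.39  0.87 -0.08  1.87  1.12  0.29]
j [ 0.45 -0.1  -1.01 -0.24  0.01  0.72] t 20.75 F [-0.  -0.6 -3.9]
shift before turn [ -83.7 -148.3   24.4] | after turn [ -64.3   64.4 -146. ] rows 4 | turn [-0.074  1.328  1.648] rows 10 per row [-0.0074  0.1328  0.1648]
[59, 45, 29, 12, -5, -21, -35]
```

```bash
python3 -m creep '[[[0,0,0],[0.044,0.095,0.167]],[[0,0,0],[0.044,0.095,0.167]],[[0,0,0],[0.044,0.095,0.167]],[[0,0,0],[0.044,0.095,0.167]],[[0,0,0],[0.044,0.095,0.167]],[[0,0,0],[0.044,0.095,0.167]],[[0,0,0],[0.044,0.095,0.167]],[[0,0,0],[0.044,0.095,0.167]],[[0,0,0],[0.044,0.095,0.167]],[[0,0,0],[0,0,0]]]'
cat > pour.py <<'E'
from ik import *
f=np.load("rel.npz");Rr=R.from_quat(f["R"]);pr=f["p"];hr=np.radians(-90+2.6)
def goal(el,mz,back=.03,h=hr,rho=0):
    e=np.radians(el);ax=np.array([np.cos(h)*np.cos(e),np.sin(h)*np.cos(e),-np.sin(e)])
    M=np.array([.536,-.009,mz])-back*np.array([np.cos(h),np.sin(h),0])
    Rs=sh(ax,np.radians(rho));return M-.124*ax+Rs.apply(pr),Rs*Rr
def now():
    o=bot.get_obs();Rs=R.from_quat(o["tool_rot"])*Rr.inv();ax=Rs.apply([0,0,1])
    print("axis",ax.round(2),"el",np.degrees(np.arcsin(ax[2])).round(1),"mouth",(o["eef_pos"]+Rs.apply(np.array([0,0,.124])-pr)).round(3))
E
python3 - <<'E'
from pour import *
now();plan(*goal(0,.14))
E
```

```text
clock: 22.0
eef_pos: [0.4633, 0.2244, 0.1718]
tool_rot: [0.618, 0.688, 0.281, -0.257]
ft_force: [0.0, -0.4, -4.0]
grip_width: 0.059
grasp_force: 66.7
axis [ 0.08 -1.    0.04] el 2.5 mouth [0.466 0.167 0.184]
j [ 0.02  0.29 -0.34  0.93  0.78  1.49] t 22.0 F [ 0.  -0.4 -4. ]
shift before turn [-138.6   54.8  -73.2] | after turn [-131.3   62.7  -80.1] rows 4 | turn [0.021 0.042 0.071] rows 1 per row [0.0214 0.0419 0.0707]
```

```bash
python3 -m creep '[[[-28,11,-14.6],[0,0,0]],[[-28,11,-14.6],[0,0,0]],[[-28,11,-14.6],[0,0,0]],[[-28,11,-14.6],[0,0,0]],[[-27,11,-14.6],[0,0,0]],[[0,0,0],[0,0,0]]]'
python3 - <<'E'
from pour import *
now();plan(*goal(35,.105));
g=goal(35,.105);R0=R.from_quat(bot.get_obs()["tool_rot"]);rv=(R0.inv()*g[1]).as_rotvec()
print(np.degrees([np.arcsin((R0*R.from_rotvec(f*rv)*Rr.inv()).apply([0,0,1])[2]) for f in np.linspace(0,1,6)]).round())
c=cam("side");cv2.imwrite("pics/s4.png",cv2.resize(c["image"][110:290,170:410],(800,600),interpolation=3))
E
```

```text
clock: 22.75
eef_pos: [0.5336, 0.079, 0.1317]
tool_rot: [0.617, 0.689, 0.283, -0.255]
ft_force: [-0.9, 0.0, -3.2]
grip_width: 0.0595
grasp_force: 67.2
axis [ 0.08 -1.    0.04] el 2.5 mouth [0.537 0.021 0.144]
j [-0.25  0.53 -0.08  1.2   0.75  1.12] t 22.75 F [-0.9  0.  -3.2]
shift before turn [-4.  -1.1 -2.6] | after turn [-1.7 -0.9 -4.6] rows 1 | turn [-0.     0.653  0.083] rows 4 per row [-1.000e-04  1.632e-01  2.060e-02]
[  2.  -5. -13. -20. -28. -35.]
```

View pics/s4.png

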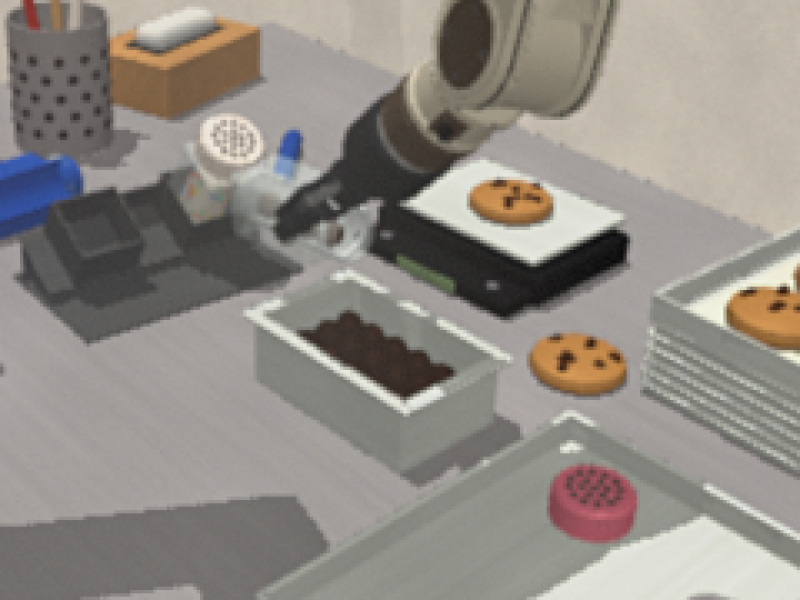

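```bash
python3 -m creep '[[[-1,-0.5,-4],[0,0.163,0.02]],[[0,0,0],[0,0.163,0.02]],[[0,0,6],[0,0.163,0.02]],[[0,0,8],[0,0.163,0.02]],[[0,0,8],[0,0,0]],[[0,0,8],[0,0,0]],[[0,0,0],[0,0,0]],[[0,0,0],[0,0,0]],[[0,0,0],[0,0,0]],[[0,0,0],[0,0,0]]]'
python3 - <<'E'
from pour import *
now();print(bot.get_obs()["ft_force"],bot.get_obs()["joint_pos"].__str__())
c=cam("side");t=cam("top");A=cv2.resize(c["image"][150:270,220:380],(800,600),interpolation=3)
B=cv2.resize(t["image"][130:220,220:340],(800,600),interpolation=3)
cv2.imwrite("pics/s5.png",np.vstack([cv2.resize(A,(400,300)),cv2.resize(B,(400,300))]))
E
```

```text
clock: 24.05
eef_pos: [0.5311, 0.1053, 0.1293]
tool_rot: [0.521, 0.546, 0.455, -0.473]
ft_force: [0.8, -0.0, -4.4]
grip_width: 0.0596
grasp_force: 67.3
axis [ 0.04 -0.82 -0.57] el -34.9 mouth [0.533 0.052 0.104]
[ 0.83983468 -0.04801137 -4.42946709] [-0.34409345  1.00910193  0.1288058   1.90508978  1.16060607  0.32360057]
```

View pics/s5.png

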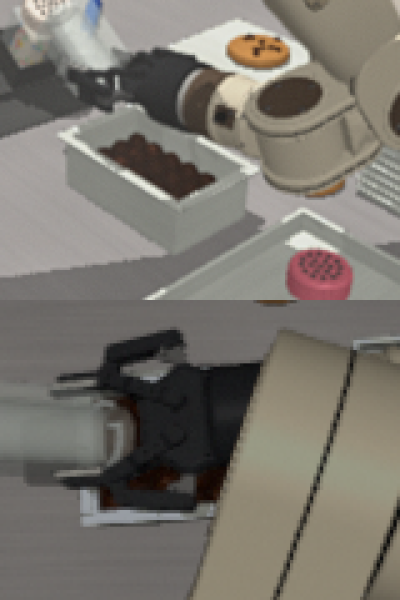

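```bash
python3 - <<'E'
from pour import *
c=cam("side");P=pts(c);Q=np.load("side0.npy")
cy,sy=np.cos(np.radians(2.6)),np.sin(np.radians(2.6))
def tub(P):
    d=P-[.536,-.009,0];return np.stack([d[...,0]*cy+d[...,1]*sy,-d[...,0]*sy+d[...,1]*cy,d[...,2]],-1)
U=tub(P);V=tub(Q)
for nm,W,O in(("new",U,V),("old",V,U)):
    m=(np.abs(W[...,0])<.05)&(np.abs(W[...,1])<.084)&(W[...,2]>.043)&(W[...,2]<.08)&(np.abs(P-Q).max(-1)>.006)
    print(nm,m.sum());n,l,s,cc=cv2.connectedComponentsWithStats(m.astype(np.uint8))
    for i in range(1,n):
        if s[i,4]>4:print(s[i,4],cc[i].round(),W[l==i].mean(0).round(3),W[l==i][:,2].max().round(3))
A=cv2.resize(c["image"][185:255,235:330],(800,590),interpolation=3)
cv2.imwrite("pics/s6.png",A)
E
```

```text
new 140
137 [275. 215.] [-0.012  0.006  0.05 ] 0.055
old 3
```

View pics/s6.png

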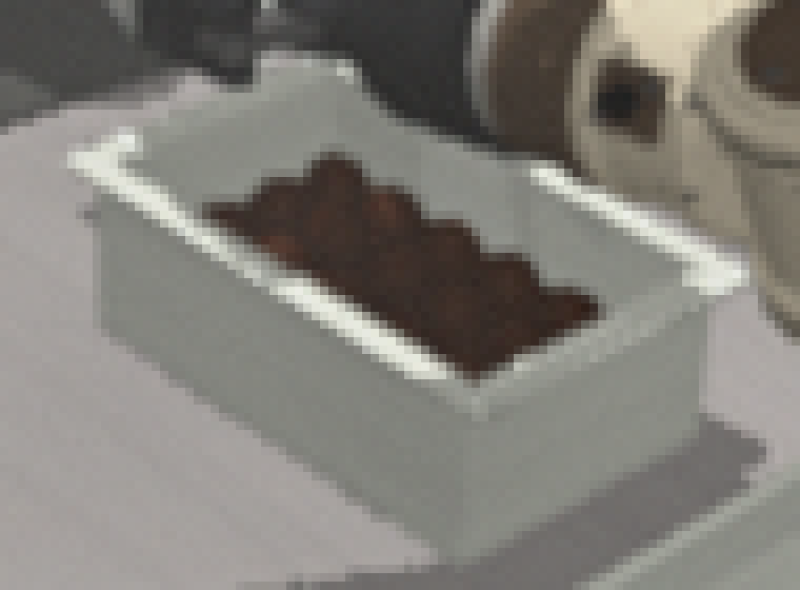

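```bash
cat >> pour.py <<'E'
def lay(h,x,y,z=.033,el=0):
    hh=np.radians(h)+ty;ax=np.array([np.cos(hh),np.sin(hh),0])
    Rs=sh(ax,0);return tray(x,y,z)-.062*ax+Rs.apply(pr),Rs*Rr
E
python3 - <<'E'
from pour import *
for h in(-90,-105,-120,-135,-150,180):
    for z in(.033,.13):
        c=ik(*lay(h,-.05,.03,z),K_,8);print(h,z,c[0].round(3),c[1].round(2))
plan(*lay(-120,-.05,.03,.13))
E
```

```text
-90 0.033 0.0 [-0.83  0.82  0.08  1.52  0.48  0.5 ]
-90 0.13 0.0 [-0.83  0.71  0.16  1.71  0.48  0.5 ]
-105 0.033 0.0 [-0.9   0.75 -0.07  1.35  0.6   0.68]
-105 0.13 0.0 [-0.9   0.63  0.01  1.55  0.6   0.68]
-120 0.033 0.0 [-0.96  0.67 -0.24  1.13  0.7   0.9 ]
-120 0.13 0.0 [-0.96  0.53 -0.16  1.35  0.7   0.9 ]
-135 0.033 0.0 [-1.    0.58 -0.42  0.85  0.78  1.18]
-135 0.13 0.0 [-1.    0.43 -0.33  1.09  0.78  1.18]
-150 0.033 0.0 [-1.02  0.49 -0.6   0.51  0.82  1.53]
-150 0.13 0.0 [-1.02  0.32 -0.51  0.77  0.82  1.53]
180 0.033 0.0 [-0.94  0.34 -0.95 -0.26  0.66  2.33]
180 0.13 0.0 [-0.94  0.1  -0.83  0.11  0.66  2.33]
j [-0.34  1.01  0.13  1.91  1.16  0.32] t 24.2 F [-0.2  0.9 -4.1]
shift before turn [ -56.2 -129.1 -349.3] | after turn [-259.    60.3 -266.7] rows 7 | turn [-0.469 -0.599  0.222] rows 4 per row [-0.1172 -0.1497  0.0555]
```

```bash
python3 - <<'E'
from pour import *
o=bot.get_obs();R0=R.from_quat(o["tool_rot"]);plan(o["eef_pos"]+[0,0,.08],R0)
p,Rt=lay(-120,-.05,.03,.13)
print("after lift+turn shift",Rt.inv().apply(p-o["eef_pos"]-[0,0,.08]).round(4)*1e3,"turn",(R0.inv()*Rt).as_rotvec().round(3))
E
```

```text
j [-0.34  1.01  0.13  1.91  1.16  0.32] t 24.2 F [-0.2  0.9 -4.1]
shift before turn [ 79.2   0.2 -11. ] | after turn [ 79.2   0.2 -11. ] rows 2 | turn [0. 0. 0.] rows 0 per row [0. 0. 0.]
after lift+turn shift [-317.5   60.  -212.2] turn [-0.469 -0.599  0.222]
```

```bash
python3 -m creep '[[[0,0,0],[0,0,0]],[[0,0,0],[0,0,0]],[[26,0,-3.7],[0,0,0]],[[26,0,-3.7],[0,0,0]],[[27,0,-3.7],[0,0,0]],[[0,0,0],[-0.117,-0.15,0.055]],[[0,0,0],[-0.117,-0.15,0.055]],[[0,0,0],[-0.117,-0.15,0.055]],[[0,0,0],[-0.117,-0.15,0.055]],[[0,0,0],[0,0,0]]]'
python3 - <<'E'
from pour import *
now();plan(*lay(-120,-.05,.03,.13))
E
```

```text
clock: 25.45
eef_pos: [0.52, 0.11, 0.2033]
tool_rot: [0.684, 0.533, 0.38, -0.322]
ft_force: [-0.3, -0.3, -2.7]
grip_width: 0.0594
grasp_force: 67.3
axis [-0.23 -0.95 -0.22] el -12.6 mouth [0.506 0.053 0.2  ]
j [-0.3   0.41 -0.27  1.06  1.03  1.42] t 25.45 F [-0.3 -0.3 -2.7]
shift before turn [-262.6  -15.2 -283.5] | after turn [-313.4   71.7 -215. ] rows 8 | turn [-0.216 -0.215  0.112] rows 2 per row [-0.1082 -0.1073  0.056 ]
```

```bash
python3 -m creep '[[[0,0,0],[-0.072,-0.072,0.037]],[[0,0,0],[-0.072,-0.072,0.037]],[[0,0,0],[-0.072,-0.072,0.037]],[[-39,9,-27],[0,0,0]],[[-39,9,-27],[0,0,0]],[[-39,9,-27],[0,0,0]],[[-39,9,-27],[0,0,0]],[[-39,9,-27],[0,0,0]],[[-39,9,-27],[0,0,0]],[[-39,9,-27],[0,0,0]],[[-39,9,-27],[0,0,0]]]'
python3 - <<'E'
from pour import *
now();plan(*lay(-120,-.05,.03,.13));plan(*lay(-120,-.05,.03,.04))
c=cam("side");t=cam("top");P=pts(t);Q=np.load("top0.npy")
cy,sy=np.cos(np.radians(2.6)),np.sin(np.radians(2.6))
d=P-[.536,-.009,0];W=np.stack([d[...,0]*cy+d[...,1]*sy,-d[...,0]*sy+d[...,1]*cy,d[...,2]],-1)
m=(np.abs(W[...,0])<.05)&(np.abs(W[...,1])<.084)&(W[...,2]>.044)&(P[...,2]-Q[...,2]>.005)&(W[...,2]<.3)
print(m.sum());n,l,s,cc=cv2.connectedComponentsWithStats(m.astype(np.uint8),connectivity=4)
for i in range(1,n):
    if s[i,4]>3:print(s[i,4],cc[i].round(),W[l==i].mean(0).round(3),W[l==i][:,2].max().round(3))
A=cv2.resize(t["image"][145:200,240:320],(800,550),interpolation=3);cv2.imwrite("pics/t6.png",A)
E
```

```text
clock: 26.82
eef_pos: [0.4171, -0.2552, 0.1193]
tool_rot: [0.78, 0.48, 0.34, -0.211]
ft_force: [1.0, 0.1, -3.4]
grip_width: 0.0595
grasp_force: 67.7
axis [-0.45 -0.89 -0.  ] el -0.2 mouth [ 0.39  -0.307  0.129]
j [-0.96  0.61 -0.03  1.4   0.7   0.9 ] t 26.82 F [ 1.   0.1 -3.4]
shift before turn [ 1.9 -0.6  0.3] | after turn [ 1.9 -0.6  0.3] rows 1 | turn [-0.005 -0.003 -0.005] rows 1 per row [-0.0053 -0.0028 -0.0045]
j [-0.96  0.61 -0.03  1.4   0.7   0.9 ] t 26.82 F [ 1.   0.1 -3.4]
shift before turn [-64.1  -0.3  61.5] | after turn [-64.   -0.9  61.6] rows 2 | turn [-0.005 -0.003 -0.005] rows 1 per row [-0.0053 -0.0028 -0.0045]
224
55 [279. 174.] [-0.001 -0.     0.051] 0.057
56 [268. 174.] [-0.001  0.028  0.051] 0.057
56 [279. 183.] [-0.027  0.     0.051] 0.057
55 [269. 184.] [-0.027  0.028  0.051] 0.058
```

View pics/t6.png

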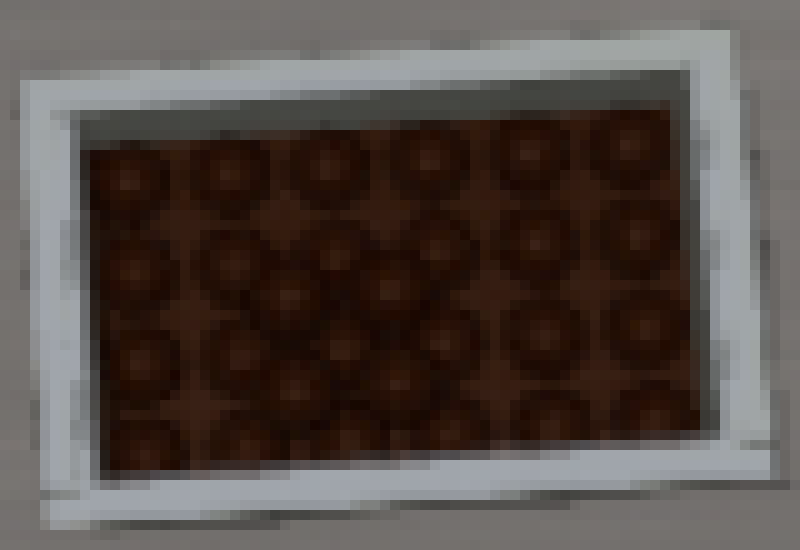

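The picture shows four extra balls nested in one layer in the pan, at crop px (290,295), (390,290), (295,390) and (400,385). Next I lower the shaker.

```bash
python3 -m creep '[[[2,-0.6,0],[-0.005,-0.003,-0.005]],[[-20,0,19],[0,0,0]],[[-20,0,19],[0,0,0]],[[-14,0,13.5],[0,0,0]],[[-8,0,7.7],[0,0,0]],[[-2,0,2],[0,0,0]],[[0,0,0],[0,0,0]]]'
python3 -m creep '[[[-1,0,1],[0,0,0]],[[-1,0,1],[0,0,0]],[[-0.7,0,0.7],[0,0,0]],[[0,0,0],[0,0,0]],[[0,0,0],[0,0,0]]]'
python3 -c "
from pour import *
now();plan(*lay(-120,-.05,.03,.033))"
```

```text
clock: 27.8
eef_pos: [0.4195, -0.2521, 0.034]
tool_rot: [0.781, 0.482, 0.34, -0.205]
ft_force: [-0.6, -0.2, -3.2]
grip_width: 0.0593
grasp_force: 68.0
clock: 28.42
eef_pos: [0.4192, -0.2522, 0.0297]
tool_rot: [0.781, 0.482, 0.34, -0.205]
ft_force: [0.7, 0.6, -3.7]
grip_width: 0.0595
grasp_force: 68.0
axis [-0.45 -0.89  0.01] el 0.3 mouth [ 0.392 -0.304  0.04 ]
j [-0.95  0.72 -0.11  1.2   0.7   0.91] t 28.43 F [ 0.7  0.6 -3.7]
shift before turn [-5.9 -1.1  2.8] | after turn [-5.9 -1.1  2.7] rows 1 | turn [0.003 0.005 0.001] rows 1 per row [0.0033 0.005  0.0011]
```

```bash
python3 -m creep '[[[-1,0,1],[0,0,0]],[[-1,0,1],[0,0,0]],[[-0.7,0,0.7],[0,0,0]],[[0,0,0],[0,0,0]],[[0,0,0],[0,0,0]]]'
python3 -m creep '[[[-0.7,0,0.7],[0,0,0]],[[-0.7,0,0.7],[0,0,0]],[[0,0,0],[0,0,0]],[[0,0,0],[0,0,0]]]'
```

```text
clock: 29.05
eef_pos: [0.4193, -0.2521, 0.0258]
tool_rot: [0.781, 0.482, 0.34, -0.205]
ft_force: [-0.1, -0.6, -3.0]
grip_width: 0.059
grasp_force: 68.0
clock: 29.55
eef_pos: [0.4194, -0.2522, 0.0247]
tool_rot: [0.781, 0.481, 0.34, -0.205]
ft_force: [-3.3, -1.0, 5.3]
grip_width: 0.0593
grasp_force: 68.4
```

```bash
python3 -m creep '[[[-0.4,0,0.4],[0,0,0]],[[0,0,0],[0,0,0]],[[0,0,0],[0,0,0]]]'
python3 -c "
from h import *
o=bot.get_obs();print(o['ft_torque'],o['ft_force'],R.from_quat(o['tool_rot']).as_matrix()[:,1])"
```

```text
clock: 29.92
eef_pos: [0.4194, -0.2522, 0.0247]
tool_rot: [0.781, 0.481, 0.341, -0.205]
ft_force: [-3.6, -2.2, 9.7]
grip_width: 0.0598
grasp_force: 69.1
[0.29961747 0.74437783 0.59441313] [-3.62726159 -2.17790113  9.72996683] [ 0.89144628 -0.4530745   0.00685764]
```

```bash
python3 -m creep '[[[0,0,0],[0,0,0]],[[0,0,0],[0,0,0]],[[0,0,0],[0,0,0]],[[0,0,0],[0,0,0]],[[0,0,0],[0,0,0]],[[10,0,-10],[0,0,0]],[[20,0,-20],[0,0,0]],[[30,0,-30],[0,0,0]],[[30,0,-30],[0,0,0]],[[20,0,-50],[0,0,0]],[[0,0,0],[0,0,0]],[[0,0,0],[0,0,0]]]' 85
python3 - <<'E'
from h import *
c=cam("side");cv2.imwrite("pics/s7.png",cv2.resize(c["image"][170:384,230:512],(790,600),interpolation=3))
E
```

```text
clock: 31.42
eef_pos: [0.4061, -0.2754, 0.1997]
tool_rot: [0.781, 0.482, 0.34, -0.205]
ft_force: [-0.6, -0.4, -0.2]
grip_width: 0.0849
grasp_force: 0.0
```

View pics/s7.png

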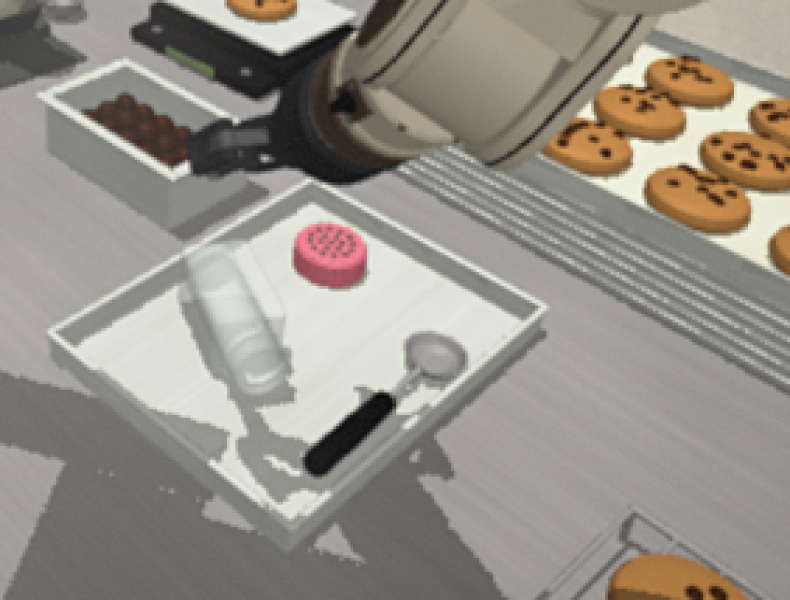

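The shaker lies empty on its side at crop px (235,320), inside the pan. The cap is flat at (330,255), the spoon hasn't moved, and the gripper is clear of everything.

```bash
python3 -c "
from workcell import workorder
print(workorder.job_done())"
```

```text
the job is handed in; nothing more can be done
None
```

I handed the job in at about 31 s: the four balls lie in one layer in the steel pan below its rim, and the cap lies flat and the empty shaker on its side in the sheet pan (checked in camera images; the handover returned no verdict).

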